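# Stack a post frame over the finished brass plate

### The job

Pick up the larger of the two four-legged frames and stack it on the base frame that holds the brass plate, so that each of its four corner posts stands fully down in one of the base's four corner cups (either way round). Lower it in gently, do not drop it, let go, and leave the smaller frame where it stands.

Things in the scene. Friction and masses are not known exactly. Their poses are not given: they have to be found in the camera images.
- post_frame: Larger loose aluminium frame, 0.4 to 0.8 kg, on four round steel posts 14 mm thick, their centres 150 mm (its x) by 100 mm (its y) apart. Origin: centre, at the level of the post feet; z up. Open deck 58 to 72 mm, post tops 78 mm above the feet. A lifting bar on two uprights crosses its centre along x, top 120 mm above the feet. Mass centred under the bar; a half turn about z makes no difference.
- lift_bar (a point): Middle of the larger frame's steel lifting bar, 113 mm above the post feet; axes as the frame's. The bar is 90 mm long (x), 12 mm wide (y), 14 mm tall (z); its uprights are 38 mm either side of the middle; 34 mm free height below it to the deck.
- base_frame: Low base fixed to the bench: a pocketed brass plate (90 x 134 mm, top 31 mm up) between four square aluminium cups, centres 150 mm (its x) by 100 mm (its y) apart. Cups: 40 mm square inside, 3 mm walls, rim 36 mm and inner floor 6 mm above the bench. Origin: centre, on the bench; z up. Stacked, the larger frame's origin is 6 mm above this one, x along x (either way round).
- small_frame: Bystander: a smaller loose frame of the same make and height with the same lifting bar, post centres 100 mm (its x) by 60 mm (its y) apart, too small for the cups. Origin: centre, at the level of the post feet; z up.

How it is judged (in metres and radians):
At the end, for the whole second after the job is handed in: The larger frame rests level (3.5 degrees) with all four posts down in the base's corner cups: origin at most 11 mm above the base's (6 mm when home), within 20 mm sideways, x axes within 20 degrees either way round. The smaller frame is within 30 mm of its start (horizontal distance between post_frame and base_frame below 0.02 m and z of post_frame in the frame of base_frame below 0.011 m and angle between the x axis of post_frame and the x axis of base_frame, either way round below 0.35 rad and angle between post_frame's own z axis and vertical below 0.06 rad and linear speed of post_frame below 0.02 m/s and distance of small_frame from where it was at the start of the episode below 0.03 m); the robot touches nothing.
It fails at once if the larger frame is dropped or slammed into the cups (faster than 0.6 m/s with its feet below the cup rims, over the base) (horizontal distance between post_frame and base_frame below 0.03 m and z of post_frame in the frame of base_frame below 0.036 m and linear speed of post_frame above 0.6 m/s).
It fails at once if the smaller frame is moved more than 30 mm (distance of small_frame from where it was at the start of the episode above 0.03 m).
It also fails if it takes over 43 s, if anything falls off the work surface, if the arm or the gripper's body presses on something with over 40 N, if the wrist force passes 120 N, or if a joint passes its speed limit or range.

### The arm

A 6-joint arm with a two-finger parallel gripper is mounted at the origin on the work surface. World frame = base frame: x ahead of the robot, y to its left, z up, the work surface at z = 0. Lengths are in m, angles in degrees, forces in N, time in s.
With the tool pointing down it reaches from about 0.4 to 0.825 m from the base axis. Payload 7 kg.
Tool frame: the origin (TCP) lies at the centre of the arm's flange, where the gripper is bolted on; the fingertips stand 178 mm ahead of it and the grasp point (between the pads) lies 159 mm ahead of it; x points along the fingers, y is the direction in which the jaws open and shut, and the axes are right-handed (so a half turn about x gives the same grasp; the last joint's range is limited). The gripper opens to 88 mm and grips with 3 to 60 N. Pads are 19 mm wide; open, the fingers measure 130 mm over their backs; the gripper's body (78 mm by 193 mm) begins 47 mm behind the grasp point.
Start: joints at [-50.93, 20.546, 0.682, 0, -70.136, -16.507], TCP at [0.259, -0.623, 0.405] pointing down, gripper open.
Joint ranges: [-176.03, 176.03], [-82.01, 121.73], [-58.28, 71.71], [-173.87, 95.51], [-174.79, -0.11], [-173.66, 173.66]. Speed limits (degrees/s): [136.94, 136.94, 172.46, 180, 180, 180].

### API

Orientations are given as [roll, pitch, yaw] about the fixed x, y, z axes, in that order (R = Rz(yaw) Ry(pitch) Rx(roll)).
In Python, from plant import ctrl gives the robot as it stands. The module is installed in compiled form; this text tells all that it offers.
- The arm moves only by the shell command python3 -m inch 'ROWS'. ROWS is JSON, one flat list of numbers, 7 for each row, row after row: the shift along the tool's x, y, z in m, then the turn, a rotation vector about the tool's x, y, z in degrees, then the finger opening in m, from 0 to 0.0876. In form: [dx, dy, dz, rx, ry, rz, hand, dx, dy, dz, rx, ry, rz, hand, ...]. A call has 1 to 20 rows; each row shifts and turns the pose as measured when the row begins, along the tool's axes as they then stand; what a row does not reach is not made up. A row lasts 1/8 s, in which the tool goes at most 62.5 mm and 10.7 degrees, less where a joint would pass 70% of its speed; a pose out of reach is approached as far as the arm can. A call with a gripper value outside its range is refused whole. The fingers move at their own pace and stop on an object; the grip force is fixed at half the most. Time passes only in rows, so rows that do not move let the fingers close. It gives the time, the measured TCP pose, the force and the opening at its end, in the units of the state.
- ctrl.get_obs(): the state, without advancing time (a new reading comes with each control period).
- ctrl.snapshot(name): name is "side" or "top"; returns a dict with "color" (384x512x3 uint8, red, green, blue), "depth" (384x512 float32, m along the optical axis (not along the pixel's ray), 0 where there is no reading), "K" (3x3 intrinsics, pixels), "position" and "attitude" of the camera in the world. Camera axes: x right, y up, looking along -z (the intrinsics and any distortion apply to the point x, -y, -z); pixel columns grow to the right and rows downward; lengths in m; the calibration is good to about 2 mm. A picture is of the moment at which its call begins.
- ctrl.close_job(): hands the job in, once; it reports no verdict.
The state is a dict: "clock": time; "joint_pos": joint angles; "qvel": joint speeds; "tau": joint torques, N m; "tool_pos": TCP position; "orientation": TCP orientation; "force": force on the tool from outside, world axes, zero at the start; "moment": the same for the moment, N m; "opening": finger opening in m.
Only numpy, scipy, OpenCV 4.12 (cv2) and the standard library are available. Lean on these libraries where they do the work, as an engineer would, in place of code of your own. Each camera call takes 0.05 s, during which the arm holds its last target.

## Working session

There is one attempt and no reset: what is moved stays moved. The work goes in short steps, Python scripts to look and compute and a shell command to move; the robot and the scene stay as the last step left them, time stands still between calls to the robot, and variables do not carry over. Pictures are saved under pics/ and viewed, and the job is handed in when it is done.

```bash
mkdir -p pics; python3 - <<'E'
from plant import ctrl
import cv2,numpy as np
print(ctrl.get_obs())
for n in("top","side"):
    s=ctrl.snapshot(n); np.savez(n+"0.npz",**s)
    cv2.imwrite(f"pics/{n}0.png",s["color"][:,:,::-1])
    print(n,s["K"],s["position"],s["attitude"],{k:v for k,v in s.items() if k not in("color","depth","K")})
E
```

```text
{'clock': 0.0, 'joint_pos': array([-5.09298942e+01,  2.05920583e+01,  6.35213510e-01, -2.04830352e-02,
       -7.01344610e+01, -1.65054656e+01]), 'qvel': array([-0.00957415, -0.01439107, -0.00862216,  0.02092487, -0.06428078,
        0.06043107]), 'tau': array([-8.32329042e-04, -5.82718527e+01,  2.93058944e+01,  6.99724227e+00,
        6.99079319e-03, -8.41330666e-05]), 'tool_pos': array([ 0.25893408, -0.62316515,  0.4037252 ]), 'orientation': array([ 94.59846323,  89.90668532, 117.15612759]), 'force': array([-0.47294617, -0.34927033,  0.57097266]), 'moment': array([ 0.01238102, -0.03483229, -0.00903611]), 'opening': 0.08779514642377866}
top [[403.11227689   0.         258.51632893]
 [  0.         403.11227689 197.12139354]
 [  0.           0.           1.        ]] [0.3585375  0.01037813 0.90152184] [ 11.20252776  -0.72630302 -91.02886496] {'position': array([0.3585375 , 0.01037813, 0.90152184]), 'attitude': array([ 11.20252776,  -0.72630302, -91.02886496])}
side [[443.25015643   0.         248.33061439]
 [  0.         443.25015643 187.78119295]
 [  0.           0.           1.        ]] [-0.17511174  0.64493478  0.84629117] [  51.26525923    0.7973815  -133.96321345] {'position': array([-0.17511174,  0.64493478,  0.84629117]), 'attitude': array([  51.26525923,    0.7973815 , -133.96321345])}
```

View pics/top0.png

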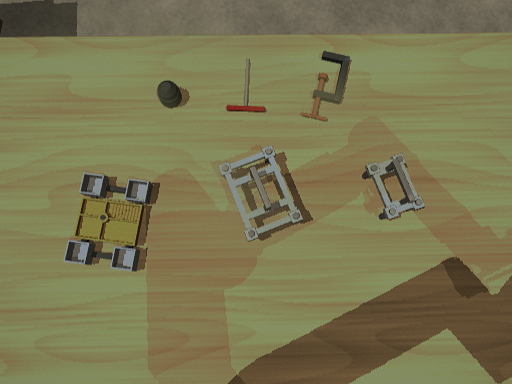

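View pics/side0.png

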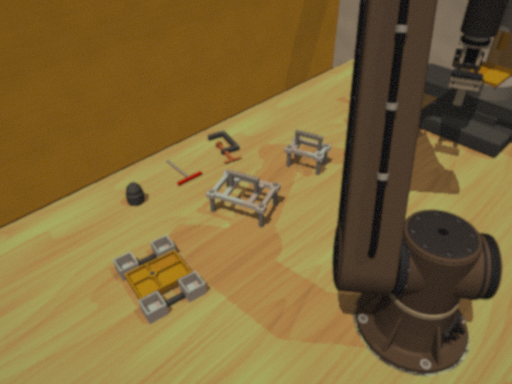

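The top view shows the base with its brass plate at about (105,222), the larger frame at (261,193) and the small frame at (397,187). I'll zoom in on these.

```bash
cat > h.py <<'E'
import numpy as np,cv2
from scipy.spatial.transform import Rotation as R
def ray(s,px,z):
    px=np.atleast_2d(px).astype(float); K=s["K"]
    d=np.c_[(px[:,0]-K[0,2])/K[0,0],-(px[:,1]-K[1,2])/K[1,1],-np.ones(len(px))]
    d=d@R.from_euler("xyz",s["attitude"],degrees=True).as_matrix().T
    o=np.array(s["position"]); return o+d*((z-o[2])/d[:,2])[:,None]
def proj(s,P):
    A=R.from_euler("xyz",s["attitude"],degrees=True).as_matrix()
    c=(np.atleast_2d(P)-s["position"])@A;K=s["K"]
    return np.c_[K[0,2]+K[0,0]*c[:,0]/-c[:,2],K[1,2]-K[1,1]*c[:,1]/-c[:,2]]
def crop(s,x0,y0,w,h,f,name):
    cv2.imwrite(name,cv2.resize(s["color"][y0:y0+h,x0:x0+w,::-1],None,fx=f,fy=f,interpolation=cv2.INTER_CUBIC))
E
python3 - <<'E'
from h import *
s=dict(np.load("top0.npz"))
crop(s,210,140,100,105,5,"pics/a.png"); crop(s,55,165,105,110,5,"pics/b.png")
E
```

```text
(no output)
```

View pics/a.png

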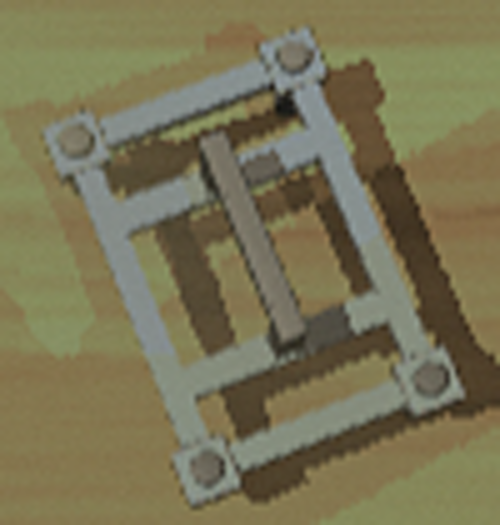

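View pics/b.png

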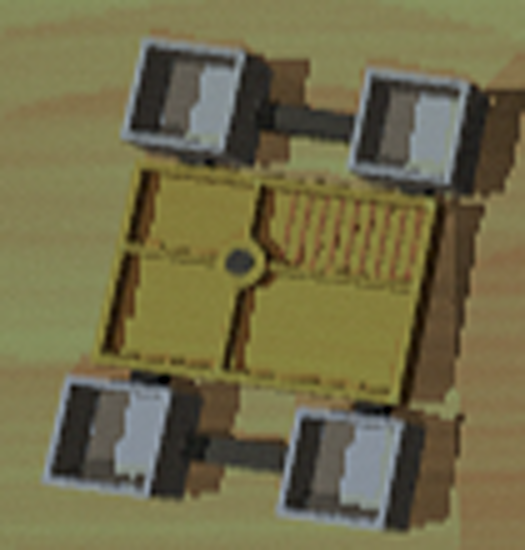

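```bash
python3 - <<'E'
from h import *
s=dict(np.load("top0.npz"))
def pose(px,off,z,n):
    px=(np.array(px)+.5)/5-.5+np.array(off); P=ray(s,px,z)[:,:2]
    # order: TL TR BR BL (image). x axis = BL->TL
    c=P.mean(0); x=(P[0]-P[3]+P[1]-P[2]); y=(P[0]-P[1]+P[3]-P[2])
    print(n,P.round(4).tolist(),c.round(4),"xang",np.degrees(np.arctan2(x[1],x[0])),"yang-90",np.degrees(np.arctan2(y[1],y[0]))-90,"len",np.linalg.norm(x)/2,np.linalg.norm(y)/2)
pose([(78,141),(294,56),(432,378),(208,467)],(210,140),.078,"frame")
pose([(185,98),(413,128),(343,466),(107,435)],(55,165),.036,"base")
pr=(np.array([[213,140],[292,335]])+.5)/5-.5+[210,140]
b=ray(s,pr,.120);print("bar",b,b.mean(0))
# depth check
for u,v in[(261,188),(225,168)]: print(s["depth"][v-1:v+2,u-1:u+2])
from scipy.spatial.transform import Rotation as R
print(R.from_euler("xyz",[94.598,89.907,117.156],degrees=True).as_matrix().round(3))
E
```

```text
frame [[0.5856, 0.0662], [0.6218, -0.0259], [0.4822, -0.0798], [0.4468, 0.0133]] [ 0.5341 -0.0065] xang 20.98660821939906 yang-90 21.105655836906166 len 0.1490820872617599 0.09924367526481785
base [[0.5643, 0.3615], [0.5493, 0.2615], [0.4033, 0.2851], [0.418, 0.3853]] [0.4837 0.3234] xang -9.21536628820446 yang-90 -8.441343317908931 len 0.148042489054047 0.10125088338551168
bar [[ 0.57366082  0.00927438  0.12      ]
 [ 0.49382725 -0.02062862  0.12      ]] [ 0.53374403 -0.00567712  0.12      ]
[[0.8019088  0.8020131  0.7991977 ]
 [0.80202746 0.7999133  0.80060464]
 [0.798408   0.80006087 0.79955655]]
[[0.8500952  0.8509994  0.85036594]
 [0.84935606 0.85105926 0.8506391 ]
 [0.8501829  0.8509674  0.8491602 ]]
[[-0.001 -0.384  0.923]
 [ 0.001  0.923  0.384]
 [-1.     0.002 -0.   ]]
```

```bash
python3 -m inch '[0,0.033,0.035,0.5,0,0,0.0876, 0,0.033,0.035,0.5,0,0,0.0876, 0,0.033,0.035,0.5,0,0,0.0876, 0,0.033,0.035,0,0,0,0.0876, 0,0.033,0.035,0,0,0,0.0876, 0,0.033,0.035,0,0,0,0.0876, 0,0.033,0.035,0,0,0,0.0876, 0,0.033,0.035,0,0,0,0.0876, 0,0.033,0.035,0,0,0,0.0876, 0,0.033,0.035,0,0,0,0.0876, 0,0.033,0.035,0,0,0,0.0876, 0,0.033,0.035,0,0,0,0.0876, 0,0.02,0.02,0,0,0,0.0876, 0,0.01,0.01,0,0,0,0.0876, 0,0,0,0,0,0,0.0876]'
cat > delta.py <<'E'
import sys,numpy as np
from plant import ctrl
from h import R
# target x y z(TCP), yaw of tool y axis
t=np.array([float(a) for a in sys.argv[1:4]]);ya=np.radians(float(sys.argv[4]))
o=ctrl.get_obs();A=R.from_euler("xyz",o["orientation"],degrees=True).as_matrix()
y=np.array([np.cos(ya),np.sin(ya),0]);x=np.array([0,0,-1.]);T=np.c_[x,y,np.cross(x,y)]
print("t",o["clock"],"pos",o["tool_pos"].round(4),"shift",(A.T@(t-o["tool_pos"])).round(4),"rot",np.degrees(R.from_matrix(A.T@T).as_rotvec()).round(2),"F",o["force"].round(1),"open",o["opening"],"q",o["joint_pos"].round(0))
E
python3 delta.py .534 -.006 .272 111
```

```text
clock: 1.98
tool_pos: [0.5304, -0.0453, 0.3996]
orientation: [120.4, 89.4, 141.3]
force: [-0.1, -0.5, 0.1]
opening: 0.0876
t 1.975 pos [ 0.5304 -0.0453  0.3996] shift [0.1278 0.0343 0.018 ] rot [-0.09 -0.28 -0.48] F [-0.1 -0.5  0.1] open 0.08758407156594282 q [ 16.   7. -17.  -1. -66. -85.]
```

```bash
python3 -m inch '[0,0.018,0.009,0,0,-0.3,0.0876, 0,0.016,0.009,0,0,-0.2,0.0876, 0.02,0,0,0,-0.3,0,0.0876, 0.025,0,0,0,0,0,0.0876, 0,0,0,0,0,0,0.0876]'
python3 delta.py .534 -.006 .272 111
python3 - <<'E'
from plant import ctrl
from h import *
s=ctrl.snapshot("top"); np.savez("t1.npz",**s);crop(s,160,90,200,180,4,"pics/c.png")
E
```

```text
clock: 2.6
tool_pos: [0.5341, -0.0082, 0.3541]
orientation: [-72.2, 90.0, -51.5]
force: [-0.6, -0.5, 0.2]
opening: 0.0876
t 2.6 pos [ 0.5341 -0.0082  0.3541] shift [0.0821 0.0022 0.0007] rot [-0.26  0.01  0.05] F [-0.6 -0.5  0.2] open 0.0876337292182973 q [ 20.  10. -21.   0. -59. -89.]
```

View pics/c.png

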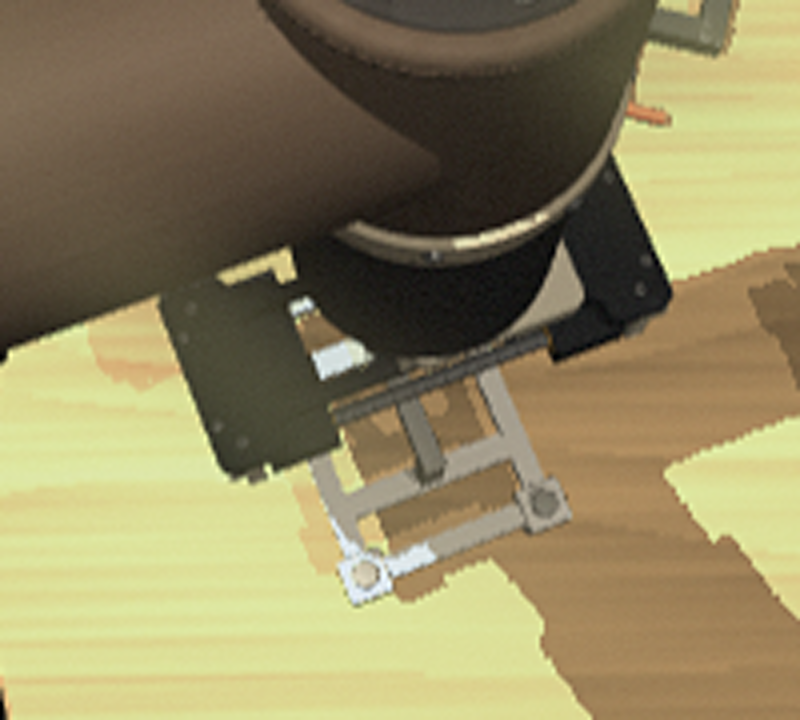

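The gripper straddles the bar, whose near end is at crop pixel (428,465), and it is aligned. Next I descend and close.

```bash
python3 -m inch '[0.025,0.002,0.001,0,0,0,0.0876, 0.025,0,0,0,0,0,0.0876, 0.02,0,0,0,0,0,0.0876, 0.009,0,0,0,0,0,0.0876, 0,0,0,0,0,0,0.0876]' ; python3 delta.py .534 -.006 .272 111
```

```text
clock: 3.28
tool_pos: [0.5381, -0.0062, 0.2812]
orientation: [-17.0, 89.3, 3.8]
force: [-0.2, -0.6, -0.1]
opening: 0.0876
t 3.275 pos [ 0.5381 -0.0062  0.2812] shift [ 0.0091  0.0017 -0.0039] rot [-0.25  0.67  0.21] F [-0.2 -0.6 -0.1] open 0.0875643056420241 q [ 20.  14. -26.   0. -49. -90.]
```

```bash
python3 -m inch '[0.008,0.001,-0.004,0,0.6,0,0.0876, 0.002,0,0,0,0,0,0.0876, 0,0,0,0,0,0,0.02, 0,0,0,0,0,0,0, 0,0,0,0,0,0,0, 0,0,0,0,0,0,0, 0,0,0,0,0,0,0, 0,0,0,0,0,0,0]' ; python3 delta.py .534 -.006 .272 111
```

```text
clock: 4.28
tool_pos: [0.5347, -0.0065, 0.2731]
orientation: [-41.4, 89.6, -20.6]
force: [0.2, -0.4, -0.1]
opening: 0.0333
t 4.275 pos [ 0.5347 -0.0065  0.2731] shift [ 0.0011  0.0007 -0.0005] rot [-0.23  0.26  0.23] F [ 0.2 -0.4 -0.1] open 0.033265400284177 q [ 20.  15. -27.   0. -48. -90.]
```

```bash
python3 -m inch '[0,0,0,0,0,0,0, 0,0,0,0,0,0,0, 0,0,0,0,0,0,0, 0,0,0,0,0,0,0, 0,0,0,0,0,0,0]' ; python3 delta.py .534 -.006 .272 111
```

```text
clock: 4.9
tool_pos: [0.5345, -0.0059, 0.2729]
orientation: [-32.3, 89.7, -11.5]
force: [-1.0, 2.0, -0.8]
opening: 0.012
t 4.9 pos [ 0.5345 -0.0059  0.2729] shift [ 0.0009  0.0001 -0.0005] rot [-0.22  0.27  0.17] F [-1.   2.  -0.8] open 0.011994760605932376 q [ 20.  15. -27.   0. -48. -90.]
```

```bash
python3 -m inch '[-0.005,0,0,0,0,0,0, -0.01,0,0,0,0,0,0, -0.015,0,0,0,0,0,0, -0.02,0,0,0,0,0,0, -0.02,0,0,0,0,0,0, -0.02,0,0,0,0,0,0, -0.01,0,0,0,0,0,0, 0,0,0,0,0,0,0]' ; python3 delta.py .4837 .3234 .365 81.2
python3 - <<'E'
from plant import ctrl
from h import *
s=ctrl.snapshot("side"); np.savez("s1.npz",**s);crop(s,110,90,250,220,3,"pics/d.png")
E
```

```text
clock: 5.9
tool_pos: [0.5327, -0.007, 0.3793]
orientation: [-48.4, 89.8, -27.7]
force: [0.6, 0.4, -5.0]
opening: 0.0119
t 5.9 pos [ 0.5327 -0.007   0.3793] shift [0.0135 0.3265 0.0709] rot [29.49  0.2   0.13] F [ 0.6  0.4 -5. ] open 0.01194619659470077 q [ 20.   8. -20.   0. -62. -90.]
```

View pics/d.png

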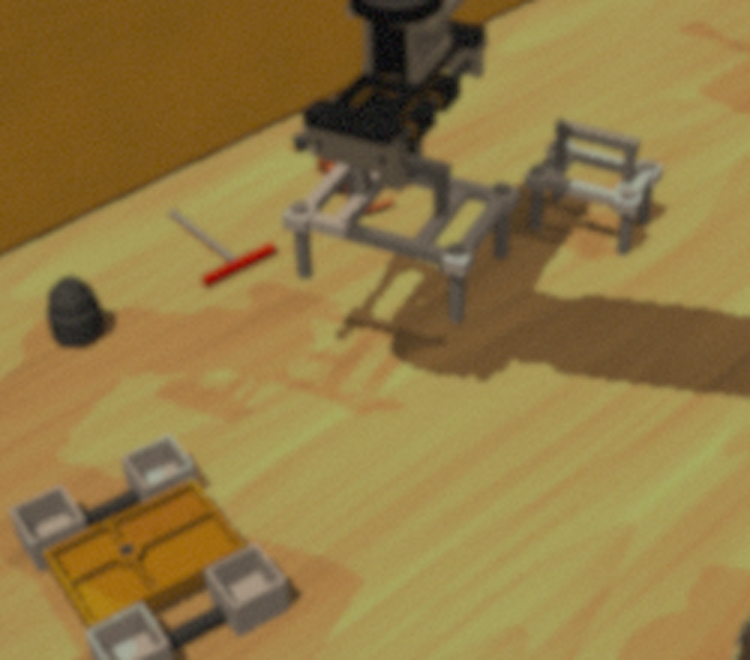

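The frame is lifted and level, with its feet about 0.1 m up. The cups are clear. I'll yaw it first.

```bash
python3 -m inch '[0,0,0,2,0,0,0, 0,0,0,3,0,0,0, 0,0,0,4,0,0,0, 0,0,0,4,0,0,0, 0,0,0,4,0,0,0, 0,0,0,4,0,0,0, 0,0,0,4,0,0,0, 0,0,0,3,0,0,0, 0,0,0,2,0,0,0, 0,0,0,0,0,0,0]' ; python3 delta.py .4837 .3234 .365 81.2
```

```text
clock: 7.2
tool_pos: [0.5307, -0.0073, 0.3694]
orientation: [-144.4, 89.1, -155.6]
force: [-0.2, -0.9, -6.6]
opening: 0.0116
t 7.2 pos [ 0.5307 -0.0073  0.3694] shift [ 0.003   0.3154 -0.1102] rot [-2.39 -0.7   0.48] F [-0.2 -0.9 -6.6] open 0.01160939730879803 q [  20.    9.  -20.    0.  -62. -122.]
```

```bash
python3 -m inch '[-0.002,0.01,-0.004,-0.8,-0.4,0.3,0, -0.002,0.02,-0.007,-0.8,-0.3,0.2,0, -0.001,0.028,-0.01,-0.8,0,0,0, -0.001,0.028,-0.01,0,0,0,0, -0.001,0.028,-0.01,0,0,0,0, -0.001,0.028,-0.01,0,0,0,0, -0.001,0.028,-0.01,0,0,0,0, -0.001,0.028,-0.01,0,0,0,0, -0.001,0.028,-0.01,0,0,0,0, -0.001,0.028,-0.01,0,0,0,0, -0.001,0.02,-0.007,0,0,0,0, -0.001,0.01,-0.004,0,0,0,0, 0,0,0,0,0,0,0]' ; python3 delta.py .4837 .3234 .365 81.2
```

```text
clock: 8.82
tool_pos: [0.4678, 0.3036, 0.3834]
orientation: [75.8, 89.8, 67.7]
force: [-0.9, 0.1, -5.3]
opening: 0.0119
t 8.825 pos [0.4678 0.3036 0.3834] shift [0.0185 0.0218 0.0129] rot [ 0.68  0.05 -0.2 ] F [-0.9  0.1 -5.3] open 0.011926862924919159 q [  53.   10.  -16.   -0.  -63. -151.]
```

```bash
python3 -m inch '[0.002,0.011,0.006,0.3,0,0,0, 0.002,0.009,0.006,0.3,0,0,0, 0.002,0.002,0.001,0,0,0,0, 0,0,0,0,0,0,0]' ; python3 delta.py .4837 .3234 .365 81.2
python3 - <<'E'
from plant import ctrl
from h import *
for n in("side","top"):
    s=ctrl.snapshot(n); np.savez(n+"2.npz",**s)
    crop(s,*( (80,120,200,200) if n=="side" else (30,100,200,200)),3.9,f"pics/{n}2.png")
E
```

```text
clock: 9.32
tool_pos: [0.4858, 0.323, 0.3766]
orientation: [82.4, 89.9, 73.5]
force: [-0.9, 0.9, -5.0]
opening: 0.012
t 9.325 pos [0.4858 0.323  0.3766] shift [ 0.0116  0.0001 -0.0021] rot [-0.09  0.02 -0.14] F [-0.9  0.9 -5. ] open 0.011986783584677906 q [  53.   13.  -14.   -0.  -63. -152.]
```

View pics/side2.png

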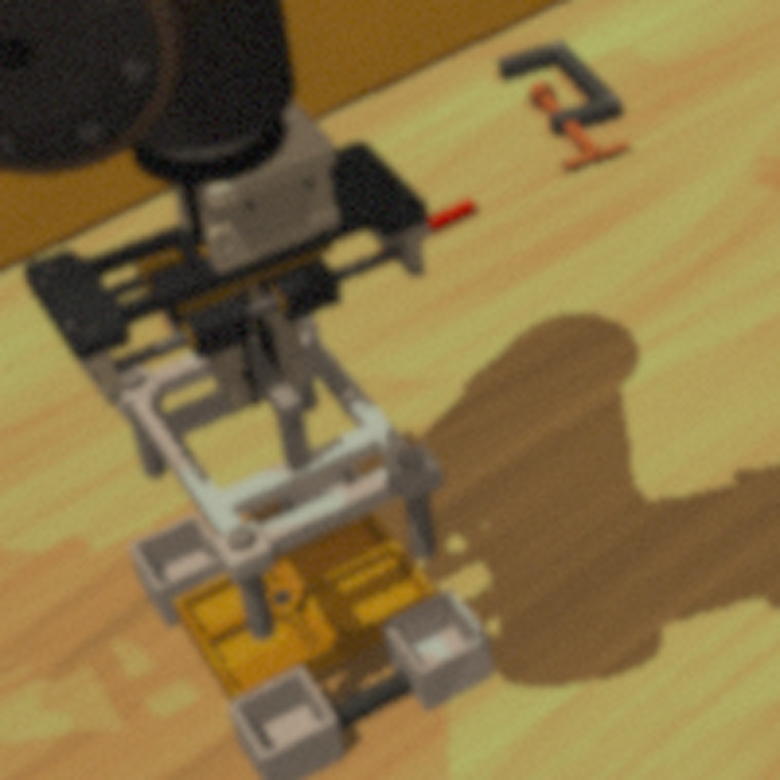

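View pics/top2.png

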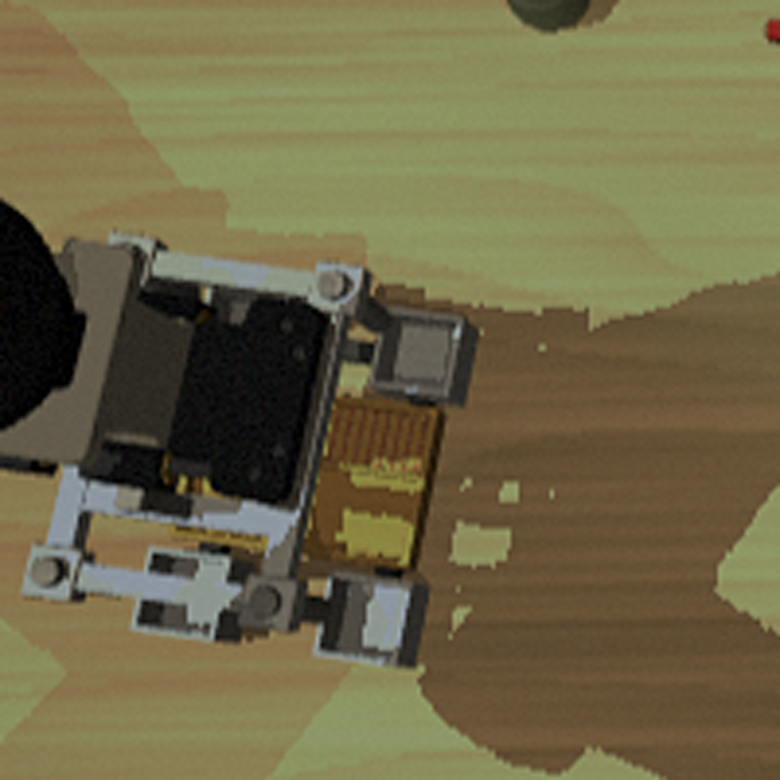

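```bash
python3 - <<'E'
from h import *
s=dict(np.load("top2.npz"))
px=(np.array([(335,284),(267,600),(48,570)])+.5)/3.9-.5+[30,100]
P=ray(s,px,.1816);print(P)
c=(P[0]+P[2])/2;print("centre",c,"x ang",np.degrees(np.arctan2(*(P[0]-P[1])[1::-1])),np.linalg.norm(P[0]-P[1]),np.linalg.norm(P[1]-P[2]))
# side view: predicted post tops & feet at believed pose
s=dict(np.load("side2.npz"));a=np.radians(-9);
for z in(.1816,.1036):
  Q=[[.4858+np.cos(a)*i*.075-np.sin(a)*j*.05,.323+np.sin(a)*i*.075+np.cos(a)*j*.05,z] for i in(1,-1) for j in(1,-1)]
  print(((proj(s,Q)-[80,120])*3.9).round(0).tolist())
E
```

```text
[[0.55113124 0.26018152 0.1816    ]
 [0.40405593 0.28331218 0.1816    ]
 [0.41925025 0.3827883  0.1816    ]]
centre [0.48519075 0.32148491 0.1816    ] x ang -8.937748359500102 0.14888309094856667 0.10062984550751639
[[129.0, 376.0], [289.0, 310.0], [239.0, 535.0], [410.0, 454.0]]
[[156.0, 472.0], [307.0, 405.0], [262.0, 633.0], [424.0, 552.0]]
```

The frame is within 2 mm of the cups' centre, yaw matches and it is level. I'll lower it in stages.

```bash
python3 -m inch '[0.008,0,-0.002,0,0,0,0, 0.012,0,-0.001,0,0,0,0, 0.012,0,-0.001,0,0,0,0, 0.012,0,-0.001,0,0,0,0, 0.006,0,0,0,0,0,0, 0,0,0,0,0,0,0]' ; python3 delta.py .4837 .3234 .279 81.2
```

```text
clock: 10.18
tool_pos: [0.4797, 0.3232, 0.3227]
orientation: [98.4, 89.9, 89.5]
force: [0.4, -0.7, -4.3]
opening: 0.0117
t 10.175 pos [0.4797 0.3232 0.3227] shift [0.0437 0.0007 0.0039] rot [-0.07 -0.01 -0.09] F [ 0.4 -0.7 -4.3] open 0.011736128317664693 q [  53.   15.  -18.   -0.  -56. -152.]
```

```bash
python3 -m inch '[0.005,0,0.002,0,0,0,0, 0.01,0,0.001,0,0,0,0, 0.008,0,0,0,0,0,0, 0.006,0,0,0,0,0,0, 0.003,0,0,0,0,0,0, 0,0,0,0,0,0,0]' ; python3 delta.py .4837 .3234 .279 81.2
```

```text
clock: 10.92
tool_pos: [0.4833, 0.323, 0.2889]
orientation: [78.2, 89.9, 69.4]
force: [-0.1, -0.1, -5.5]
opening: 0.0116
t 10.925 pos [0.4833 0.323  0.2889] shift [0.0099 0.0004 0.0003] rot [-0.07  0.03 -0.14] F [-0.1 -0.1 -5.5] open 0.011599809656728705 q [  53.   18.  -20.   -0.  -52. -152.]
```

```bash
python3 -m inch '[0.003,0,0,0,0,0,0, 0.003,0,0,0,0,0,0, 0.002,0,0,0,0,0,0, 0.002,0,0,0,0,0,0, 0,0,0,0,0,0,0]' ; python3 delta.py .4837 .3234 .279 81.2
```

```text
clock: 11.55
tool_pos: [0.4835, 0.3234, 0.2792]
orientation: [68.5, 89.8, 59.7]
force: [0.1, -0.2, -4.4]
opening: 0.0114
t 11.55 pos [0.4835 0.3234 0.2792] shift [ 0.0002 -0.      0.0002] rot [-0.05  0.08 -0.21] F [ 0.1 -0.2 -4.4] open 0.011439362606594766 q [  53.   18.  -21.   -0.  -51. -152.]
```

```bash
python3 -m inch '[0.0015,0,0,0,0,0,0, 0.0015,0,0,0,0,0,0]' ; python3 delta.py .4837 .3234 .279 81.2; python3 - <<'E'
from plant import ctrl
from h import *
s=ctrl.snapshot("side"); np.savez("s3.npz",**s);crop(s,80,120,200,200,3.9,"pics/s3.png")
E
```

```text
clock: 11.8
tool_pos: [0.4835, 0.3242, 0.2786]
orientation: [63.5, 89.6, 54.7]
force: [-7.0, -3.7, 13.8]
opening: 0.0116
t 11.8 pos [0.4835 0.3242 0.2786] shift [-0.0005 -0.0007  0.0003] rot [ 0.01  0.16 -0.32] F [-7.  -3.7 13.8] open 0.01156977346410982 q [  53.   18.  -21.   -0.  -51. -152.]
```

View pics/s3.png

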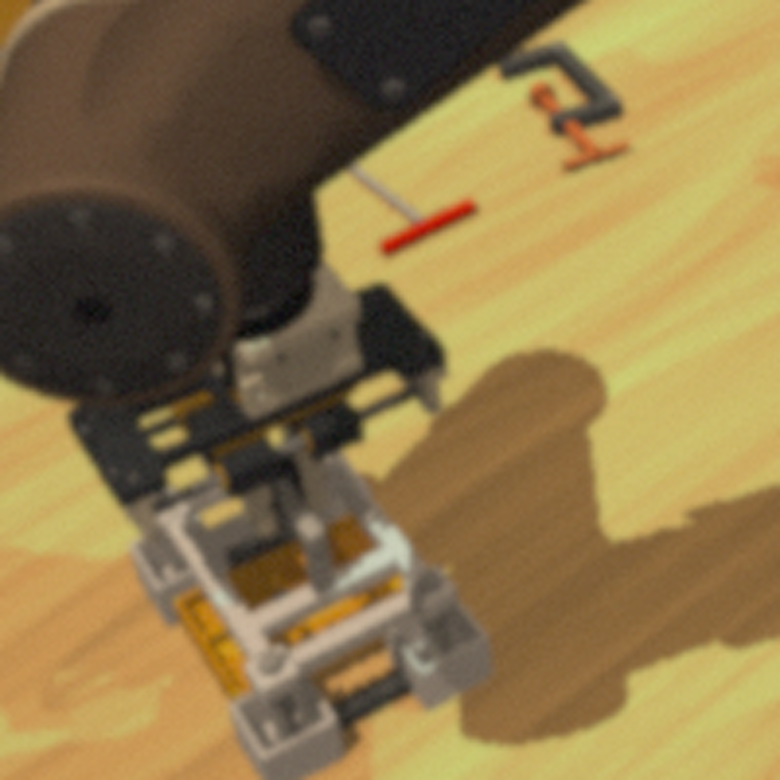

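Contact is felt (+14 N), and the posts stand inside the cups (crop pixels (285,710) and (425,640)). I'll open slowly, then retreat straight up.

```bash
python3 -m inch '[0,0,0,0,0,0,0.02, 0,0,0,0,0,0,0.03, 0,0,0,0,0,0,0.05, 0,0,0,0,0,0,0.06, 0,0,0,0,0,0,0.06, 0,0,0,0,0,0,0.06]' ; python3 delta.py .4837 .3234 .279 81.2
```

```text
clock: 12.6
tool_pos: [0.4845, 0.3247, 0.2802]
orientation: [56.2, 89.4, 47.4]
force: [0.2, -0.2, 0.1]
opening: 0.0589
t 12.6 pos [0.4845 0.3247 0.2802] shift [ 0.0012 -0.0014 -0.0005] rot [ 0.05  0.33 -0.49] F [ 0.2 -0.2  0.1] open 0.05886239106633603 q [  53.   18.  -21.    0.  -51. -152.]
```

```bash
python3 -m inch '[-0.01,0,0,0,0,0,0.06, -0.02,0,0,0,0,0,0.06, -0.03,0,0,0,0,0,0.06, -0.03,0,0,0,0,0,0.06, -0.03,0,0,0,0,0,0.06, 0,-0.04,0,0,0,0,0.06, 0,-0.05,0,0,0,0,0.06, 0,-0.05,0,0,0,0,0.06, 0,-0.05,0,0,0,0,0.06, 0,-0.03,0,0,0,0,0.06, 0,0,0,0,0,0,0.06]' 
python3 - <<'E'
from plant import ctrl
from h import *
for n in("side","top"):
    s=ctrl.snapshot(n); np.savez(n+"4.npz",**s)
    crop(s,*( (80,200,150,150) if n=="side" else (40,150,130,130)),5,f"pics/{n}4.png")
cv2.imwrite("pics/topfull4.png",s["color"][:,:,::-1])
E
```

```text
clock: 13.98
tool_pos: [0.4486, 0.1001, 0.4097]
orientation: [47.2, 89.0, 38.6]
force: [-0.5, -0.8, 0.7]
opening: 0.0597
```

View pics/side4.png

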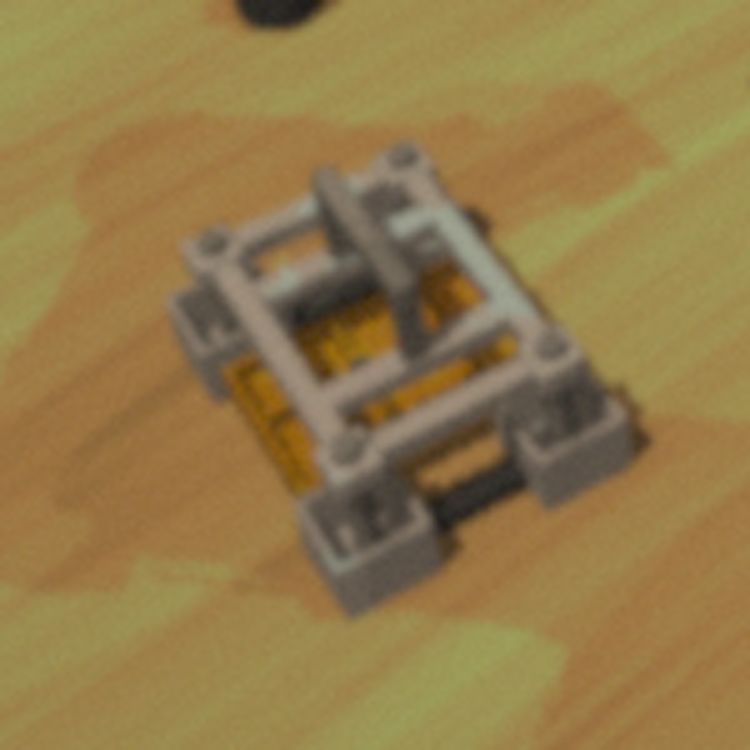

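View pics/top4.png

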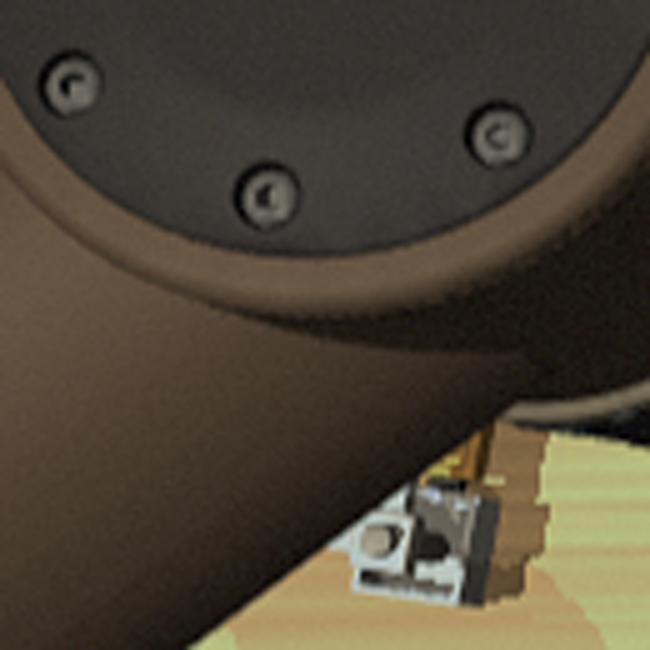

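View pics/topfull4.png

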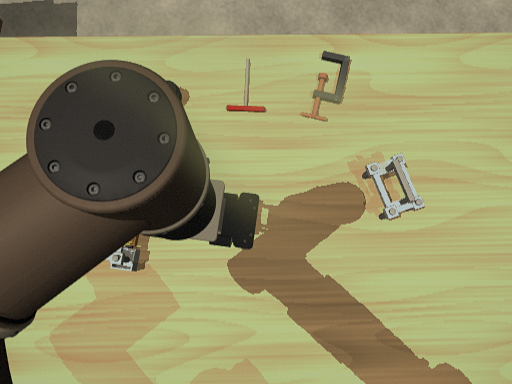

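```bash
python3 - <<'E'
from h import *
s=dict(np.load("side4.npz"))
px=(np.array([(214,244),(404,158),(551,343),(349,447)])+.5)/5-.5+[80,200]
for z in(.084,.094):
  P=ray(s,px,z);print(z,P[:,:2].round(4).tolist(),P.mean(0).round(4),[np.linalg.norm(P[i]-P[i-1]).round(4) for i in range(4)])
d=s["depth"]
A=R.from_euler("xyz",s["attitude"],degrees=True).as_matrix()
for u,v in px.round().astype(int):
  D=np.median(d[v-1:v+2,u-1:u+2]);K=s["K"]
  print((s["position"]+A@[(u-K[0,2])/K[0,0]*D,-(v-K[1,2])/K[1,1]*D,-D]).round(4))
E
```

```text
0.084 [[0.5618, 0.3621], [0.5463, 0.2643], [0.4014, 0.2864], [0.4164, 0.3844]] [0.4815 0.3243 0.084 ] [np.float64(0.1471), np.float64(0.0989), np.float64(0.1466), np.float64(0.0992)]
0.094 [[0.5522, 0.3658], [0.5369, 0.2693], [0.3939, 0.2911], [0.4087, 0.3878]] [0.4729 0.3285 0.094 ] [np.float64(0.1452), np.float64(0.0976), np.float64(0.1447), np.float64(0.0979)]
[0.5627 0.3624 0.085 ]
[0.5479 0.2645 0.0837]
[0.4005 0.2863 0.0854]
[0.4161 0.3855 0.0852]
```

Post tops measure 84–85 mm (84 when home), and the frame's centre is within 3 mm of the base. Small frame is unmoved, so I'm handing in.

```bash
python3 - <<'E'
from plant import ctrl
print(ctrl.get_obs()["force"]);print(ctrl.close_job())
E
```

```text
[ 0.18383575  0.09145643 -0.00546419]
the job is handed in; nothing more can be done
None
```

The larger frame is stacked on the base, with its four posts down in the corner cups. I gripped it by the lifting bar, carried it over, turned it about 30° to match the base, and lowered it a few millimetres at a time until it touched. I then released it, backed the arm away and handed the job in at about 14 s. The hand-in reports no verdict.

- **Height and level:** in the side view, depth puts all four post tops at 84–85 mm above the bench. That is 84 mm when fully home, so the frame is down and level.
- **Position:** the frame's centre measured within about 3 mm of the base centre, with the axes aligned to about 1°.
- **Contact force:** the wrist read about 14 N upward at touchdown and about zero after release.
- **Small frame:** it sits at the same place in the top picture as at the start. I compared this by eye and did not measure it.
- **Partly blocked check:** in the last top view the arm hid most of the stack, so the final fit was checked mainly from the side camera. The one cup visible from above showed its post inside.

No check failed. The two camera views agreed to within a few millimetres.

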